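# Set the tilt of a model table with a plumb angle gauge

## Task

The model table has to be tilted to the angle already set on the angle gauge. Pick up the gauge and press its foot fully home in the socket of the model table, shoulder flush on the platform; then rock gauge and platform together until the swinging pointer settles between the two lugs of the gauge's index. The table's clamp is slack, so finish while gripping the gauge and holding it still there, foot still fully home; leave the plaster cast, the white jar and the small bottle alone and the index as it is set.

Things in the scene. Friction and masses are not known exactly. Their poses are not given: they have to be found in the camera images.
- angle_gauge: Plumb angle gauge, loose, upright on its foot, 143 mm high, about 0.25 kg. Origin: centre of the foot's underside; z up, y along the foot's long side; the round dial (80 mm across, centre 62 mm above the origin, housing x -14 to +10 mm) faces -x. Foot: steel plug 36 (x) by 56 (y) by 16 mm high, lowest 4 mm bevelled in 2 mm a side, under a shoulder plate 48 by 70 by 5 mm.
- gauge_grip (a point): point in the middle of the black grip block on top of the gauge, 130 mm above the gauge's origin, 13 mm under the grip's top; axes as the gauge. The grip is 18 mm (x) by 26 mm (y) and stands from 102 to 143 mm above the origin.
- gauge_shoulder (a point): point on the gauge's axis level with the underside of its shoulder plate, 16 mm above the gauge's origin; it coincides with socket_mouth when the foot is fully home
- plumb_pointer (a joint): the gauge's swinging pointer, a lightly damped pendulum about the dial's axis (gauge x), 3 to 4 swings a second, still after 1 to 2 s. Angle in the gauge, rad: 0 = towards the foot, positive = tip towards the gauge's +y (left as one faces the dial). At rest it hangs plumb: leaning the gauge's top towards its +y by an angle makes it read plus that angle.
- pointer_tip (a point): on the pointer near its tip, 33 mm from the dial's axis; its z axis runs along the pointer
- index_ring (a joint): the index ring round the dial, already set (0.17 to 0.30) and stiff: leave it as it is. Same angle and sign as the pointer (rad): where the middle between the two small brass lugs stands. The lugs leave a gap of 6.4 mm for the 3 mm wide pointer.
- index_mark (a point): middle between the two lugs of the index, 33 mm from the dial's axis; its z axis points from there to the dial's centre
- model_table: Tilting model table, fixed to the worktop: round dark cast foot 120 mm in diameter with a yoke that carries the platform's pivot. Origin: centre of the underside on the worktop. The pivot axis is the table's x axis, 46 mm above the origin; the black clamp knob is on its -x side, 46 to 56 mm in front of the origin.
- table_top (a joint): tilt of the platform about the table's x axis, rad: 0 = level, positive = its +y side up (right-handed about +x), stops at -0.42 and 0.42. The clamp is slack: 0.03 N m of friction keeps the bare platform where it is, and the platform with the gauge within about 0.1 rad of level; leant farther and let go, it drops to its stop.
- socket_mouth (a point): centre of the mouth of the rectangular socket in the platform's top, 34 mm above the pivot; axes turn with the platform, z out of the socket. Platform 86 (x) by 112 (y) by 22 mm; socket 37.5 (x) by 57.5 (y), 16.5 mm deep, square-edged: 0.75 mm play a side for the plug, 2.75 mm for its bevelled end. The foot fits either way round.
- plaster_cast: loose plaster jaw model, 48 x 61 x 24 mm, bystander; origin centre of its underside
- white_jar: loose white lidded jar, 50 mm diameter, 41 mm high, bystander; origin centre of its underside
- amber_bottle: loose small bottle with a black cap, 33 mm diameter, 64 mm high, bystander; origin centre of its underside
Not all that is in view belongs to the job. Of the things that look like the angle_gauge, the smallest one is meant.

How it is judged:
By the outcome, as a careful person would: the job done as asked, in the order asked, and still so for the second after the job is handed in, while the arm keeps its last pose, push and grip.
It also fails if it takes over 40 s, if anything falls off the work surface, if the arm or the gripper's body presses on something with over 40 N, if the wrist force passes 120 N, or if a joint passes its speed limit or range.

## Robot

A 7-joint arm with a two-finger parallel gripper is mounted at the origin on the work surface; the furniture and walls round the work are solid. World frame = base frame: x ahead of the robot, y to its left, z up, the work surface at z = 0. Lengths are in m, angles in rad, forces in N, time in s.
With the tool pointing down it reaches from about 0.4 to 0.9 m from the base axis. Payload 5.6 kg.
Tool frame: the origin (TCP) lies midway between the tips of the shut fingers; the grasp point (between the pads) lies 19 mm behind it; y points along the fingers, z is the direction in which the jaws open and shut, and the axes are right-handed (so a half turn about y gives the same grasp; the last joint's range is limited). The gripper opens to 92 mm and grips with 3 to 60 N. Pads are 20 mm wide; open, the fingers measure 128 mm over their backs; the gripper's body (75 mm by 189 mm) begins 69 mm behind the grasp point.
Start: joints at [-1.177, 0.468, -0.012, 1.603, 0.006, 1.071, -0.056], TCP at [0.275, 0.589, 0.215] pointing down, gripper open.
Joint ranges: [-2.53, 2.53], [-0.31, 2.02], [-1.57, 1.55], [0.28, 2.44], [-1.29, 4.43], [0.15, 1.84], [-2.92, 2.92]. Speed limits (rad/s): [2.57, 2.57, 3.14, 3.14, 3.14, 3.14, 3.14].

## Interface

Orientations are given as a 3x3 rotation matrix whose columns are the frame's x, y, z axes.
In Python, from station import env, effector, solver, viewer, workorder, search_frame, tip_of gives the robot as it stands. Calls block until the motion is done:
- env.reach(position, orientation): joint-space move of the TCP to a pose.
- env.movel(position, frame=None, rate=0.15): straight line of the TCP; frame=None keeps the orientation; rate is the mean speed in m/s.
- env.goto_joints(angles): joint-space move.
- effector.release() and effector.grasp(squeeze=None): open the fingers fully, or close them until they stop; squeeze is the grip in N (None keeps the last).
- env.pause(seconds).
- solver.inverse_kinematics(position, orientation): joint angles nearest the present ones, or None.
- env.sense(): the state.
- viewer.read_camera(name): name is "scene" or "top"; returns (picture, depth): 480x640x3 uint8, red, green, blue; 480x640 float32, m along the optical axis (not along the pixel's ray), 0 where there is no reading.
- viewer.camera_info(name): a dict with "intrinsics" (3x3 intrinsics, pixels), "eye" and "rotation" of the camera in the world. Camera axes: x right, y up, looking along -z (the intrinsics and any distortion apply to the point x, -y, -z); pixel columns grow to the right and rows downward; lengths in m; the calibration is good to about 2 mm. A picture is of the moment at which its call begins. camera_info takes no time and is no camera call.
A pose or a line that the arm cannot do raises env.PlanningError and nothing moves.
- workorder.finish_job(): hands the job in, once; it reports no verdict.
Trained networks look in the newest picture that a camera, given by its name, has taken for a name from the list of things; names that differ only in an ending like _2 or _b are one class to them, and where a whole thing is asked for, a point or a joint stands for the part that bears it (a point fixed in the world has none). Each returns a list of dicts, best first, with "score" (0 to 1); they miss things now and then, are a little off and sometimes report something else, mostly with a low value. They report only what shows in the picture. A call takes as long as a camera call. They do not tell look-alikes from the thing itself.
- search_frame(camera, name): "at" ([x, y, z] in m, in world coordinates, good to about 4 mm: the middle of the surface that is visible of it).
- tip_of(camera, name): "at" ([x, y, z] in m, in world coordinates, good to about 4 mm: a listed point, or the origin of a listed thing).
The state is a dict: "t": time; "joint_positions": joint angles; "joint_velocities": joint speeds; "tau": joint torques, N m; "ee_pos": TCP position; "tcp_rot": TCP orientation; "wrist_force": force on the tool from outside, world axes, zero at the start; "moment": the same for the moment, N m; "gripper_width": finger opening in m.
Only numpy, scipy, OpenCV 4.12 (cv2) and the standard library are available. Lean on these libraries where they do the work, as an engineer would, in place of code of your own. Each camera call takes 0.05 s, during which the arm holds its last target.

## Working session

There is one attempt and no reset: what is moved stays moved. The work goes in short steps, each a Python script; the robot and the scene stay as the last script left them, time stands still between calls to the robot, and variables do not carry over. Pictures are saved under pics/ and viewed, and the job is handed in when it is done.

```bash
mkdir -p pics; ls
cat > h.py <<'E'
import numpy as np, cv2
from station import env, effector, solver, viewer, workorder, search_frame, tip_of
def snap(n,f=None):
    p,d=viewer.read_camera(n)
    if f: cv2.imwrite('pics/'+f,p[:,:,::-1])
    return p,d
def proj(n,P):
    c=viewer.camera_info(n);K=np.array(c['intrinsics']);R=np.array(c['rotation']);e=np.array(c['eye'])
    q=(np.atleast_2d(P)-e)@R; q=q*[1,-1,-1]; uv=q@K.T
    return uv[:,:2]/uv[:,2:]
def unproj(n,u,v,d):
    c=viewer.camera_info(n);K=np.array(c['intrinsics']);R=np.array(c['rotation']);e=np.array(c['eye'])
    u=np.asarray(u,float);v=np.asarray(v,float)
    r=np.stack([u,v,np.ones_like(u)],-1)@np.linalg.inv(K).T
    q=r*np.asarray(d)[...,None]*[1,-1,-1]
    return q@R.T+e
E
python3 - <<'E'
from h import *
for n in('scene','top'):
    p,d=snap(n,n+'0.png'); print(viewer.camera_info(n))
    np.savez('pics/'+n+'0.npz',p=p,d=d)
    for k in('angle_gauge','model_table','plaster_cast','white_jar','amber_bottle'):
        for r in tip_of(n,k): print(n,k,r['score'],np.round(r['at'],3),proj(n,r['at']).round())
print(env.sense())
E
```

```text
pics
{'intrinsics': array([[593.14662269,   0.        , 318.79845532],
       [  0.        , 593.14662269, 245.49074037],
       [  0.        ,   0.        ,   1.        ]]), 'eye': array([ 0.27350862, -0.36678503,  0.75032014]), 'rotation': array([[ 0.86115573,  0.38318441, -0.33403668],
       [-0.50801575,  0.67222882, -0.53854286],
       [ 0.01818786,  0.63346517,  0.77355742]])}
scene angle_gauge 0.93 [0.569 0.284 0.003] [[267. 201.]]
scene angle_gauge 0.76 [ 0.418 -0.084 -0.003] [[294. 421.]]
scene angle_gauge 0.75 [ 0.582 -0.146  0.   ] [[422. 400.]]
scene model_table 0.66 [ 0.72  -0.07  -0.001] [[465. 316.]]
scene plaster_cast 0.66 [ 0.668  0.019 -0.001] [[402. 288.]]
scene white_jar 0.82 [ 0.72  -0.072 -0.003] [[466. 318.]]
scene amber_bottle 0.86 [0.495 0.024 0.002] [[304. 333.]]
{'intrinsics': array([[475.33518892,   0.        , 316.91842528],
       [  0.        , 475.33518892, 234.62634564],
       [  0.        ,   0.        ,   1.        ]]), 'eye': array([0.49895545, 0.06164292, 0.97270098]), 'rotation': array([[-0.01398518,  0.9976868 , -0.06652422],
       [-0.99984
[... 709 characters left out ...]
07140688, -0.05629817]), 'joint_velocities': array([ 0.00055742, -0.00081323,  0.00105026,  0.00040262, -0.0001882 ,
       -0.00101488, -0.00059421]), 'tau': array([ 1.42771000e-04, -5.20132828e+01, -1.22923439e-02, -2.43953311e+01,
       -5.66318992e-02,  1.14994848e-02,  3.14685315e-05]), 'ee_pos': array([0.27501034, 0.5889436 , 0.21458586]), 'tcp_rot': array([[ 9.06095943e-01,  5.58485672e-05,  4.23072262e-01],
       [-4.23072262e-01, -2.28928093e-05,  9.06095945e-01],
       [ 6.02894728e-05, -9.99999998e-01,  2.88489801e-06]]), 'wrist_force': array([-0.45551753, -1.07726212,  0.02346812]), 'moment': array([ 0.00011906, -0.00345097,  0.01609601]), 'gripper_width': 0.09182251271584022}
```

View pics/scene0.png

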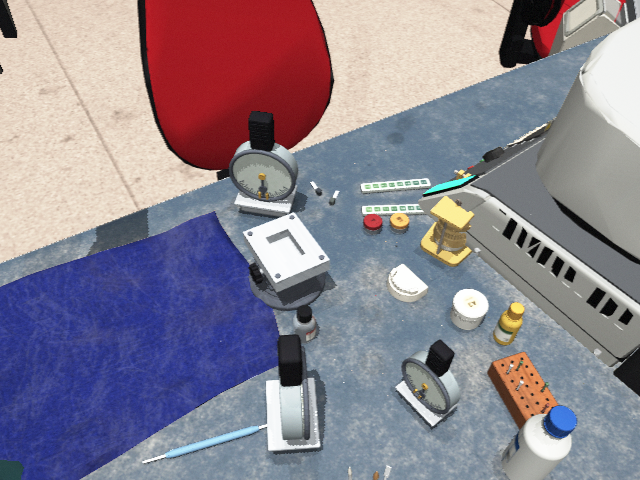

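View pics/top0.png

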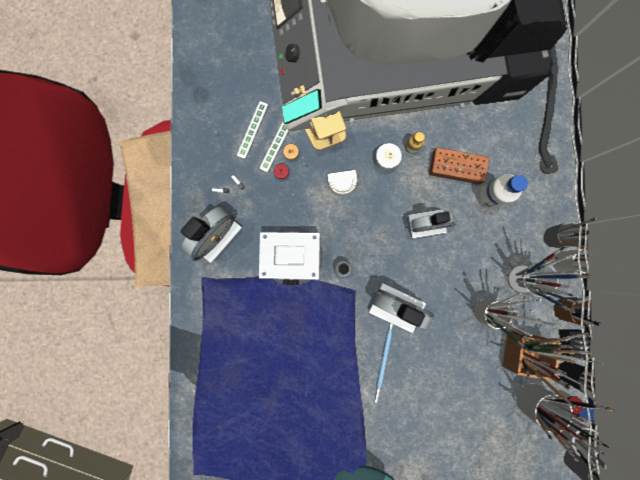

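Run:
```python
from h import *
S=np.load('pics/scene0.npz');T=np.load('pics/top0.npz')
c=S['p'][330:430,385:485]; t=T['p'][195:245,400:460]
a=cv2.resize(c,(500,500),interpolation=cv2.INTER_CUBIC);b=cv2.resize(t,(300,250),interpolation=cv2.INTER_CUBIC)
o=np.zeros((500,800,3),np.uint8);o[:,:500]=a;o[:250,500:]=b
b=cv2.resize(T['p'][225:290,250:320],(269,250));o[250:,500:769]=b
cv2.imwrite('pics/crop1.png',o[:,:,::-1])
vv,uu=np.mgrid[:480,:640]
P={}
for n,d in(('scene',S['d']),('top',T['d'])):
    X=unproj(n,uu,vv,d); X[d==0]=np.nan; P[n]=X
    for nm,cx in(('L',(.567,.28)),('C',(.417,-.083)),('R',(.585,-.148))):
        m=(np.hypot(X[...,0]-cx[0],X[...,1]-cx[1])<.07)&(X[...,2]>.008)
        print(n,nm,'maxz',np.nanpercentile(X[m][:,2],[50,95,99.5]).round(4))
    m=(np.hypot(X[...,0]-.522,X[...,1]-.124)<.062)&(X[...,2]>.065)&(X[...,2]<.11)
    Q=X[m]
    # plane fit robust
    for _ in range(8):
        A=np.c_[Q[:,:2],np.ones(len(Q))];s,*_=np.linalg.lstsq(A,Q[:,2],rcond=None);r=Q[:,2]-A@s;Q=Q[np.abs(r)<max(.002,1.5*r.std())]
    print(n,'plane',s,len(Q),r.std(),'center',Q.mean(0), Q[:,2].min(),Q[:,2].max())
    r=cv2.minAreaRect((Q[:,:2]*1000).astype(np.float32));print(r)
```

```text
scene L maxz [0.0916 0.1889 0.1933]
scene C maxz [0.1075 0.1922 0.1939]
scene R maxz [0.0716 0.1416 0.1436]
scene plane [-0.00150571 -0.06535697  0.08811497] 2329 0.0009240272615021314 center [0.51951963 0.1224953  0.07932681] 0.07341790386888714 0.08442774934263553
((520.0811157226562, 125.72228240966797), (115.03387451171875, 86.92478942871094), 88.07698059082031)
top L maxz [0.1127 0.193  0.1953]
top C maxz [0.1149 0.194  0.1957]
top R maxz [0.0824 0.1436 0.1458]
top plane [-0.00195788 -0.06635424  0.08934887] 1595 0.0010148709448785833 center [0.52088231 0.12429283 0.08008169] 0.07440194758447338 0.08549067327862403
((520.533203125, 124.82208251953125), (112.3326187133789, 85.57966613769531), 87.6980972290039)
```

View pics/crop1.png

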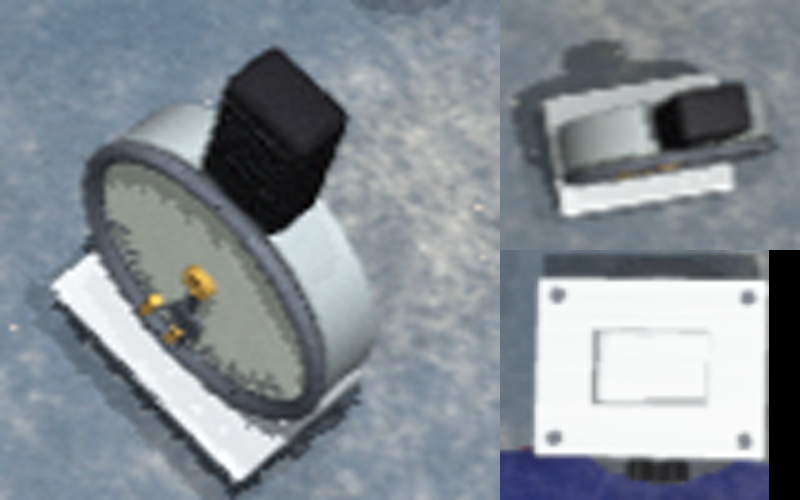

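Run:
```python
from h import *
S=np.load('pics/scene0.npz');T=np.load('pics/top0.npz')
vv,uu=np.mgrid[:480,:640]
for n,d in(('scene',S['d']),('top',T['d'])):
    X=unproj(n,uu,vv,d)
    m=(np.hypot(X[...,0]-.585,X[...,1]+.148)<.07)&(d>0)
    Q=X[m]
    for lo,hi in((.137,.15),(.016,.026)):
        q=Q[(Q[:,2]>lo)&(Q[:,2]<hi)]; r=cv2.minAreaRect((q[:,:2]*1000).astype(np.float32));print(n,lo,len(q),r,q[:,2].mean())
    if n=='scene':
        q=Q[(Q[:,2]>.03)&(Q[:,2]<.095)]
        # dial front: plane vertical; RANSAC on 2D line
        rng=np.random.default_rng(0);best=0
        for _ in range(500):
            a,b=q[rng.choice(len(q),2,False)][:,:2];t=b-a
            if np.linalg.norm(t)<.02: continue
            nn=np.array([-t[1],t[0]])/np.linalg.norm(t);k=np.abs((q[:,:2]-a)@nn)<.0015
            if k.sum()>best:best=k.sum();bk=k
        f=q[bk][:,:2];v=np.linalg.svd(f-f.mean(0))[2][0];print('dial dir deg',np.degrees(np.arctan2(v[1],v[0])),f.mean(0),best,len(q))
    # socket: depth lower than plane inside the platform
    m=(np.abs(X[...,0]-.521)<.05)&(np.abs(X[...,1]-.1245)<.06)&(d>0)
    off=X[...,2]-(.0887-.066*X[...,1])
    k=m&(off<-.005)&(np.abs(X[...,0]-.521)<.03)&(np.abs(X[...,1]-.1245)<.04)
    print('socket px',k.sum(),uu[k].min(),uu[k].max(),vv[k].min(),vv[k].max(),off[k].mean())
    q=X[k];print(cv2.minAreaRect((q[:,:2]*1000).astype(np.float32)))
```

```text
scene 0.137 328 ((580.8384399414062, -148.76837158203125), (19.33830451965332, 26.331819534301758), 9.377450942993164) 0.14144066249372886
scene 0.016 675 ((580.4669189453125, -148.94346618652344), (47.62679672241211, 70.78180694580078), 9.378668785095215) 0.020517937466055784
dial dir deg 98.48950019429253 [ 0.57291374 -0.15020853] 912 1691
socket px 968 266 316 231 299 -0.03204010197768559
((520.8955688476562, 120.86177825927734), (59.83515548706055, 72.36764526367188), 0.11525845527648926)
top 0.137 157 ((582.3499145507812, -149.23313903808594), (19.0733585357666, 26.161096572875977), 9.865628242492676) 0.1425578508159686
top 0.016 351 ((582.3333740234375, -149.60415649414062), (48.051124572753906, 70.3844985961914), 8.409130096435547) 0.021200204715488915
socket px 592 271 303 240 265 -0.016756570344142983
((525.8862915039062, 128.05335998535156), (60.64065170288086, 47.2662467956543), 89.09749603271484)
```

```bash
cat >> h.py <<'E'
def Rt(yaw,lean=0.0):
    # gauge/table frame: yaw about z, lean = rotation about own x by -lean (top towards +y for lean>0)
    c,s=np.cos(yaw),np.sin(yaw); G=np.array([[c,-s,0],[s,c,0],[0,0,1.]])
    a=-lean; G=G@np.array([[1,0,0],[0,np.cos(a),-np.sin(a)],[0,np.sin(a),np.cos(a)]])
    return np.c_[G[:,0],-G[:,2],G[:,1]], G   # tool x=gx, tool y=-gz, tool z=gy
def tcp_of(origin,G,h=.111): return np.asarray(origin)+G@[0,0,h]
def st(*a):
    s=env.sense();print(*a,'t',round(s['t'],2),'F',s['wrist_force'].round(1),'M',s['moment'].round(2),'p',s['ee_pos'].round(4),'w',round(s['gripper_width'],4));return s
E
python3 - <<'E'
from h import *
y=np.radians(9.0);R,G=Rt(y)
for p in([.5816,-.149,.25],[.5816,-.149,.111]): print(solver.inverse_kinematics(p,R))
for z in(.45,.5):print(solver.inverse_kinematics([.5,-.12,z],Rt(np.radians(47))[0]))
for l in(0,.3):print(solver.inverse_kinematics([.521,.1245,.175],Rt(np.radians(-2),l)[0]))
env.movel([.275,.589,.36],rate=.3);st()
env.reach([.5816,-.149,.25],R);st()
env.movel([.5816,-.149,.111],rate=.12);st()
E
```

```text
[-0.27089772  0.38238836  0.60765586  1.72421352 -0.24013151  1.11015511
  2.13839483]
[-0.11883772  0.52743156  0.41464098  1.8323977  -0.27612767  0.8386427
  2.15969016]
[-0.45891236  0.0636241   0.67970434  1.61853983 -0.04016503  1.47362019
  2.61480214]
[-0.49626753  0.05793069  0.72046747  1.51879367 -0.03820825  1.57923685
  2.61414606]
[-0.43952059  0.32105366  0.17190044  1.93063409 -0.06921347  0.89549465
  1.30295514]
[-0.55668771  0.39354261  0.1223366   1.86041615  0.25408174  1.04443845
  0.95037575]
t 1.23 F [-0.4 -0.1 -0.3] M [-0.04  0.01  0.05] p [0.2749 0.5888 0.3601] w 0.0921
t 4.08 F [-1.  -0.8 -0. ] M [ 0.08 -0.02 -0.01] p [ 0.5819 -0.1481  0.2499] w 0.0917
t 5.38 F [ 0.5  0.1 -0.5] M [ 0.09  0.02 -0.  ] p [ 0.5822 -0.1492  0.1118] w 0.0919
```

Run:
```python
from h import *
p,d=snap('scene');q,_=snap('top')
o=np.hstack([cv2.resize(p[250:450,330:530],(400,400),interpolation=2),cv2.resize(q[150:300,350:500],(400,400),interpolation=2)])
cv2.imwrite('pics/pre.png',o[:,:,::-1])
```

```text
(no output)
```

View pics/pre.png

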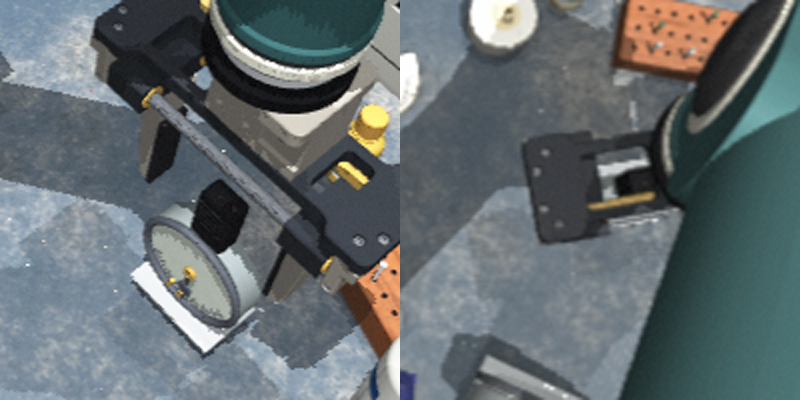

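The fingers straddle the black grip of the right-hand gauge, which is at about (210,215) in the left half. It is the smallest of the three: 143 mm high, against 193 mm for the left and centre ones. I'll grip it, lift it, and show the dial to the scene camera.

Run:
```python
from h import *
effector.grasp(40);st('grip')
p=env.sense()['ee_pos']
env.movel([p[0],p[1],.28],rate=.2);st('lift')
R,G=Rt(np.radians(47))
env.reach([.5,-.12,.48],R);env.pause(1.2);st('view')
p,d=snap('scene','view.png');np.savez('pics/view.npz',p=p,d=d,tp=env.sense()['ee_pos'],tr=env.sense()['tcp_rot'])
for k in('index_mark','pointer_tip','angle_gauge'):
    for r in tip_of('scene',k): print(k,r,proj('scene',r['at']))
```

```text
grip t 6.49 F [-1.2  0.1 -0.5] M [-0.01 -0.03 -0.03] p [ 0.5816 -0.149   0.111 ] w 0.026
lift t 7.48 F [ 0.1 -0.2 -2.4] M [0.08 0.02 0.03] p [ 0.5807 -0.1486  0.2786] w 0.0258
view t 9.56 F [-0.6  0.2 -2. ] M [0.08 0.08 0.04] p [ 0.5  -0.12  0.48] w 0.0255
index_mark {'at': [0.5546, 0.2676, 0.0365], 'score': 0.95} [[262.83165922 196.25906447]]
index_mark {'at': [0.4874, -0.1207, 0.402], 'score': 0.83} [[385.00588409 211.99254659]]
index_mark {'at': [0.4288, -0.0899, 0.0424], 'score': 0.81} [[303.10429284 406.18248056]]
pointer_tip {'at': [0.4934, -0.1239, 0.393], 'score': 0.8} [[392.18839924 219.3500715 ]]
pointer_tip {'at': [0.5564, 0.2678, 0.0362], 'score': 0.63} [[263.75067058 195.9254738 ]]
pointer_tip {'at': [0.667, 0.0174, 0.002], 'score': 0.33} [[402.91615304 287.52194081]]
angle_gauge {'at': [0.4175, -0.0829, -0.0026], 'score': 0.93} [[293.12169461 420.3417168 ]]
angle_gauge {'at': [0.5649, 0.2834, 0.0006], 'score': 0.73} [[265.1051736  202.88087618]]
angle_gauge {'at': [0.5028, -0.1178, 0.3695], 'score': 0.62} [[393.97787061 229.05635057]]
```

View pics/view.png

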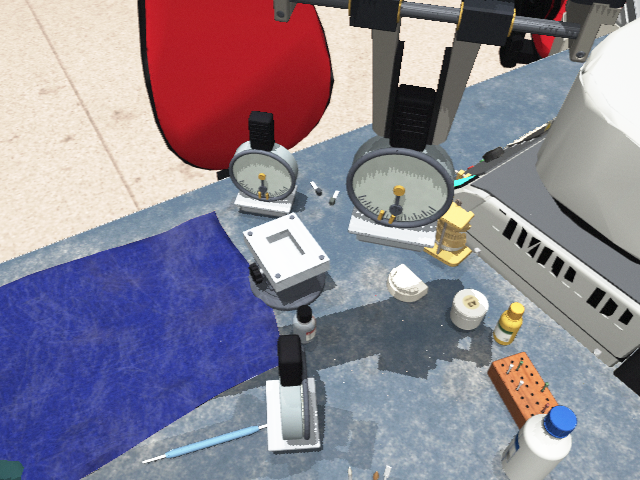

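```bash
cat > rect.py <<'E'
from h import *
def rect(p,pos,G,x=-.012,s=12,half=42,cam='scene'):
    # pos = dial centre axis point; image: left=+y, up=+z ; s px/mm
    c=[];o=[]
    for yy,zz in((-half,-half),(half,-half),(half,half),(-half,half)):
        c.append(proj(cam,pos+G@[x,yy/1e3,zz/1e3])[0]);o.append(((half-yy)*s,(half-zz)*s))
    H=cv2.getPerspectiveTransform(np.float32(c),np.float32(o))
    n=int(2*half*s);return cv2.warpPerspective(p,H,(n,n),flags=cv2.INTER_CUBIC)
E
python3 - <<'E'
from rect import *
V=np.load('pics/view.npz');tr=V['tr'];G=np.c_[tr[:,0],tr[:,2],-tr[:,1]]
c=V['tp']+G@[0,0,.062-.111]
o=rect(V['p'],c,G,s=7)
cv2.circle(o,(294,294),int(33*7),(255,0,0),1);cv2.line(o,(294,294),(294,580),(255,0,0),1)
cv2.imwrite('pics/rect.png',o[:,:,::-1]);print(proj('scene',c+G@[-.012,0,0]))
E
```

```text
[[399.93203835 190.72535709]]
```

View pics/rect.png

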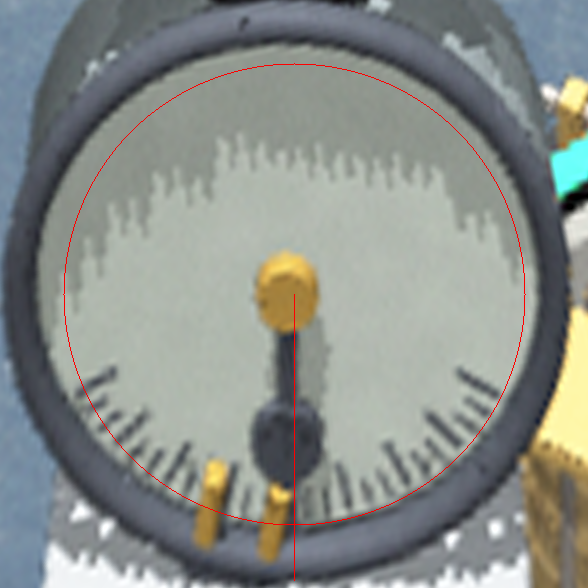

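Both lugs show at (210,505) and (275,525) in the rectified view, with the pointer plumb at x=287. The index reads about 0.19 rad. I'll lean the gauge that much in the air to check the value.

Run:
```python
from rect import *
R,G=Rt(np.radians(47),.195)
env.reach([.5,-.12,.50],R);env.pause(1.2);s=st('view')
p,d=snap('scene');tr=s['tcp_rot'];G=np.c_[tr[:,0],tr[:,2],-tr[:,1]]
np.savez('pics/view2.npz',p=p,d=d,tp=s['ee_pos'],tr=tr)
c=s['ee_pos']+G@[0,0,.062-.111]
o=rect(p,c,G,s=7)
cv2.imwrite('pics/rect2.png',o[:,:,::-1])
```

```text
view t 11.28 F [-0.3 -0.4 -2.6] M [ 0.27  0.23 -0.02] p [ 0.5  -0.12  0.5 ] w 0.026
```

View pics/rect2.png

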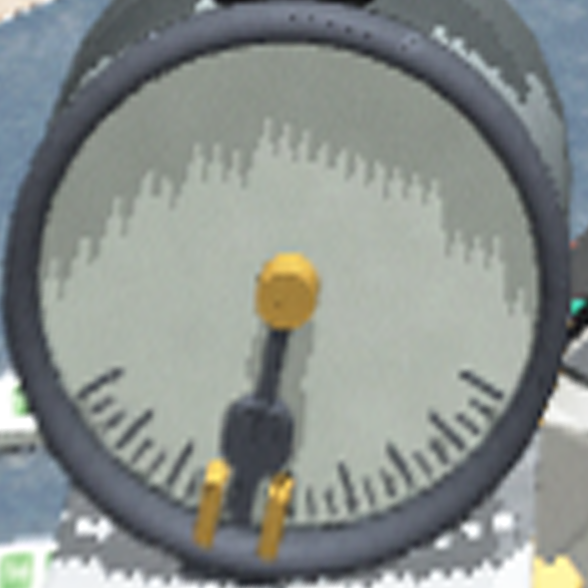

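The pointer hangs at (243,520), midway between the lugs at (213,505) and (275,515), so the index is about 0.195 rad. Next I'll refine the platform's pose by edge fitting in both pictures.

```bash
cat > fit.py <<'E'
from h import *
from scipy.optimize import minimize
def pts(x,y,yaw,lean,z,w=.086,l=.112,sw=.0375,sl=.0575,N=60):
    _,G=Rt(yaw,lean);o=np.array([x,y,z]);t=np.linspace(-.5,.5,N)
    P=[]
    for a,b in((w,l),(sw,sl)):
        for s in(-.5,.5):
            P+= [np.c_[np.full(N,s*a),t*b*.94,0*t],np.c_[t*a*.94,np.full(N,s*b),0*t]]
    return np.vstack(P)@G.T+o
def fit(n,p,x0,lean,z,outer=True):
    g=cv2.GaussianBlur(cv2.cvtColor(p,cv2.COLOR_RGB2GRAY).astype(np.float32),(0,0),.8)
    m=np.minimum(np.hypot(cv2.Sobel(g,5,1,0),cv2.Sobel(g,5,0,1)),150)
    def f(v,sg):
        uv=proj(n,pts(v[0]/1e3,v[1]/1e3,v[2]/100,lean,z)).astype(np.float32)
        mm=m if sg==0 else cv2.GaussianBlur(m,(0,0),sg)
        return -cv2.remap(mm,uv[:,0].reshape(-1,1),uv[:,1].reshape(-1,1),1).mean()
    v=np.array(x0,float)
    for sg in(2,1,0):
        v=minimize(f,v,args=(sg,),method='Nelder-Mead',options=dict(initial_simplex=v+np.array([[0,0,0],[2,0,0],[0,2,0],[0,0,2]]))).x
    return v,f(v,0)
E
python3 - <<'E'
from fit import *
o=[]
for n in('scene','top'):
    p=np.load(f'pics/{n}0.npz')['p']
    for z in(.078,.080,.082):
        v,s=fit(n,p,(520.4,125,-3.5),.066,z);print(n,z,v,s)
        if z==.08:
            q=p.copy(); k=4; cx,cy=proj(n,[v[0]/1e3,v[1]/1e3,z])[0].astype(int)
            c=cv2.resize(q[cy-50:cy+50,cx-50:cx+50],(400,400),interpolation=2)
            for u,w in proj(n,pts(v[0]/1e3,v[1]/1e3,v[2]/100,.066,z)): cv2.circle(c,(int((u-cx+50+.5)*4),int((w-cy+50+.5)*4)),1,(255,0,0),-1)
            o.append(c)
cv2.imwrite('pics/fit.png',np.hstack(o)[:,:,::-1])
E
```

```text
scene 0.078 [521.50220683 127.08568745  -3.16554723] -123.26751
scene 0.08 [520.80501194 125.71017498  -3.10508183] -123.364044
scene 0.082 [520.09109364 124.36754477  -3.05320609] -123.41717
top 0.078 [520.97958559 125.29324438  -2.02655224] -119.25412
top 0.08 [520.91008818 125.14309267  -1.81435317] -119.73923
top 0.082 [520.94378725 125.0018917   -1.43491776] -120.14041
```

View pics/fit.png

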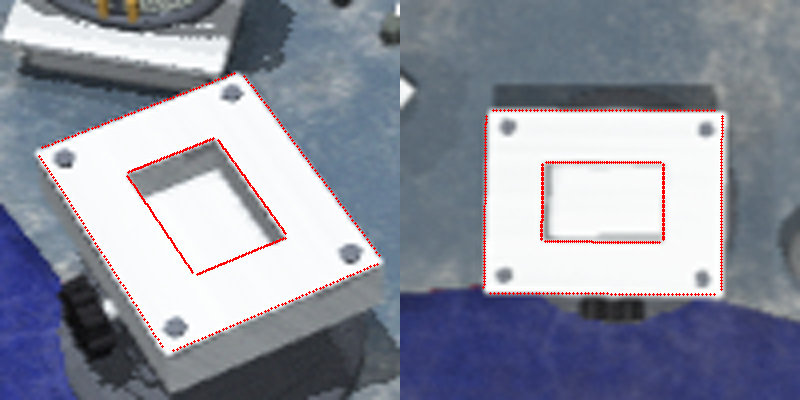

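```bash
cat >> h.py <<'E'
M=np.array([.5209,.1254,.0800]);YAW=-.026;LEAN=.066
def ins(h,dx=0,dy=0):
    R,G=Rt(YAW,LEAN); return M+G@[dx,dy,h-.016+.111],R   # h = shoulder height above mouth
E
python3 - <<'E'
from h import *
p,R=ins(.075);env.reach(p,R)
p,R=ins(.026);env.movel(p,R,rate=.1);env.pause(.2);s=st()
np.savez('pics/pre2.npz',**{n:snap(n)[0] for n in('scene','top')},tp=s['ee_pos'],tr=s['tcp_rot'])
V=np.load('pics/pre2.npz')
o=np.hstack([cv2.resize(V['scene'][120:320,190:390],(400,400),interpolation=2),cv2.resize(V['top'][200:300,240:340],(400,400),interpolation=2)])
cv2.imwrite('pics/pre2.png',o[:,:,::-1])
E
```

```text
t 13.51 F [-0.1 -0.  -2.3] M [0.16 0.   0.  ] p [0.5216 0.1336 0.2015] w 0.0256
```

View pics/pre2.png

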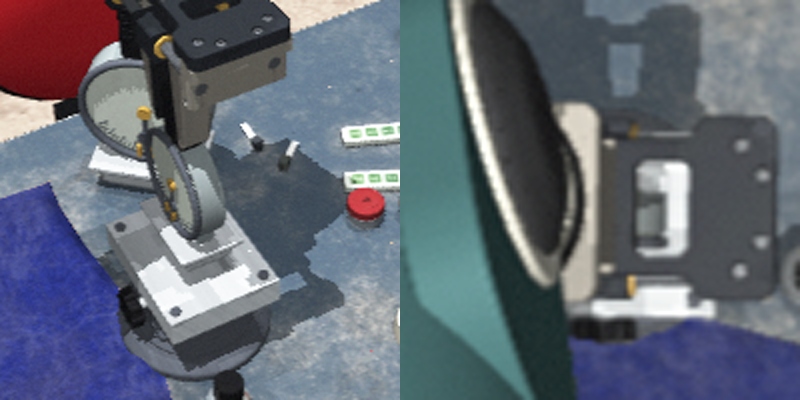

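```bash
cat > ov.py <<'E'
from h import *
def ov(p,tp,tr,f,cam='scene',x0=215,x1=325,y0=195,y1=275,k=7):
    G=np.c_[tr[:,0],tr[:,2],-tr[:,1]];o=tp+G@[0,0,-.111]
    c=cv2.resize(p[y0:y1,x0:x1],None,fx=k,fy=k,interpolation=2)
    def box(a,b,z,col,Gm=G,om=o):
        q=np.array([[-a,-b,z],[a,-b,z],[a,b,z],[-a,b,z]])/1e3@Gm.T+om
        uv=((proj(cam,q)-[x0-.5,y0-.5])*k).astype(np.int32);cv2.polylines(c,[uv],True,col,1)
    box(24,35,21,(255,0,0));box(24,35,16,(255,0,0));box(16,26,0,(0,255,0))
    _,Gt=Rt(YAW,LEAN);box(18.75,28.75,0,(0,0,255),Gt,M);box(43,56,0,(0,0,255),Gt,M)
    cv2.imwrite(f,c[:,:,::-1])
if __name__=='__main__':
    V=np.load('pics/pre2.npz');ov(V['scene'],V['tp'],V['tr'],'pics/ov.png')
E
python3 ov.py
```

```text
(no output)
```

View pics/ov.png

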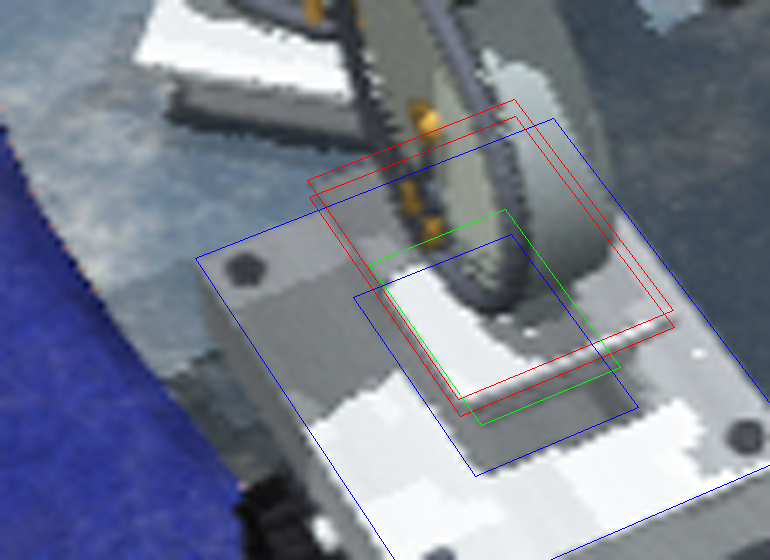

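The predicted shoulder outline lies within about 1 px of the plate's visible lower edge, at (470,400) to (660,325). That is well inside the bevel's capture range, so I'll insert in steps while watching the force.

Run:
```python
from h import *
for h in(.018,.013,.010,.007):
    p,R=ins(h);env.movel(p,R,rate=.06);s=st(h)
    if abs(s['wrist_force'][2]+2.4)>12 or np.hypot(*s['wrist_force'][:2])>12:break
```

```text
0.018 t 13.89 F [-1.  -0.4 -2.5] M [ 0.2   0.01 -0.04] p [0.5206 0.1327 0.1921] w 0.0257
0.013 t 14.14 F [-1.1  0.3 -2.4] M [ 0.18 -0.02  0.03] p [0.5209 0.1324 0.1873] w 0.026
0.01 t 14.39 F [-1.3  0.9 -3.1] M [0.22 0.3  0.03] p [0.5208 0.1323 0.1844] w 0.0259
0.007 t 14.64 F [-1.1  0.5 -2.8] M [ 0.23  0.37 -0.1 ] p [0.5208 0.1321 0.1814] w 0.026
```

Run:
```python
from h import *
for h in(.004,.0015,0,-.001,-.002):
    p,R=ins(h);env.movel(p,R,rate=.04);s=st(h)
    if s['wrist_force'][2]>10 or np.hypot(*s['wrist_force'][:2])>15:break
p,d=snap('scene');np.savez('pics/in.npz',p=p,d=d,tp=s['ee_pos'],tr=s['tcp_rot']);q,_=snap('top')
cv2.imwrite('pics/in.png',cv2.resize(p[165:275,210:330],None,fx=5,fy=5,interpolation=2)[:,:,::-1])
```

```text
0.004 t 14.89 F [-1.9  0.8 -3.1] M [ 0.23  0.5  -0.08] p [0.5208 0.1319 0.1785] w 0.0257
0.0015 t 15.14 F [-2.2 -0.1 -4. ] M [ 0.22  0.57 -0.09] p [0.5209 0.1317 0.176 ] w 0.0261
0 t 15.39 F [-1.7  0.5 -2.1] M [ 0.23  0.74 -0.05] p [0.5209 0.1317 0.1748] w 0.0257
-0.001 t 15.64 F [-4.9  0.4  6.2] M [-0.02  1.39 -0.11] p [0.5211 0.1317 0.1747] w 0.0256
-0.002 t 15.89 F [-6.3  0.7 12.5] M [-0.3   1.92 -0.06] p [0.5212 0.1318 0.1747] w 0.0258
```

View pics/in.png

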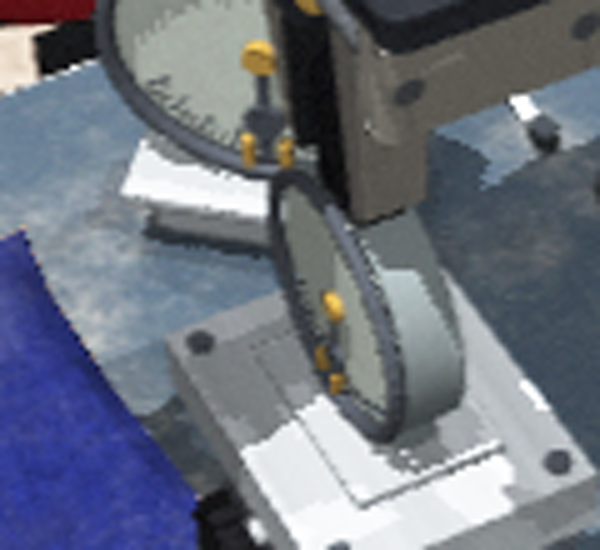

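Run:
```python
from h import *
for h,dx in((-.0015,-.0005),(-.0015,-.001),(-.003,-.001)):
    p,R=ins(h,dx);env.movel(p,R,rate=.04);s=st(h,dx)
```

```text
-0.0015 -0.0005 t 16.24 F [-5.2  0.4  8.4] M [-0.11  1.4  -0.11] p [0.521  0.1317 0.1747] w 0.026
-0.0015 -0.001 t 16.49 F [-4.4  0.2  7.7] M [-0.1   1.08 -0.11] p [0.5209 0.1317 0.1746] w 0.0256
-0.003 -0.001 t 16.74 F [-7.5  0.2 17.1] M [-0.51  1.9  -0.14] p [0.5212 0.1318 0.1746] w 0.0255
```

```bash
cat >> h.py <<'E'
PIV=M-Rt(YAW,LEAN)[1]@[0,0,.034]
def rock(lean,h=-.0015,dx=-.0005):
    R,G=Rt(YAW,lean);return PIV+G@[dx,0,.034+.095+h],R
E
python3 - <<'E'
from h import *
print(PIV)
for l in np.linspace(.066,.195,6)[1:]:
    p,R=rock(l);env.movel(p,R,rate=.03);s=st(round(l,3))
    if np.linalg.norm(s['wrist_force'])>35:break
env.pause(1.0)
s=st();tr=s['tcp_rot'];print('lean',np.arcsin(-tr[1,1]/np.cos(YAW)))
p,d=snap('scene');np.savez('pics/rk.npz',p=p,d=d,tp=s['ee_pos'],tr=tr);
cv2.imwrite('pics/rk.png',cv2.resize(p[165:275,210:330],None,fx=6,fy=5.4,interpolation=2)[:,:,::-1])
E
```

```text
[0.5208417  0.12315839 0.04607403]
0.092 t 17.02 F [-5.1 -0.2  8.1] M [-0.06  1.37 -0.2 ] p [0.5213 0.1355 0.1744] w 0.0259
0.118 t 17.27 F [-5.2  1.2 10.3] M [-0.1   1.35 -0.24] p [0.5213 0.1388 0.174 ] w 0.0254
0.143 t 17.53 F [-5.6  1.5 10.4] M [-0.15  1.39 -0.34] p [0.5215 0.1421 0.1736] w 0.026
0.169 t 17.79 F [-5.4  0.5 10.6] M [-0.18  1.39 -0.27] p [0.5215 0.1453 0.1731] w 0.0251
0.195 t 18.05 F [-5.6  0.2 10.1] M [-0.25  1.32 -0.33] p [0.5216 0.1486 0.1725] w 0.0258
t 19.05 F [-4.9  0.9  9.7] M [-0.12  1.34 -0.38] p [0.5216 0.1485 0.1725] w 0.0257
lean 0.19372893363896568
```

View pics/rk.png

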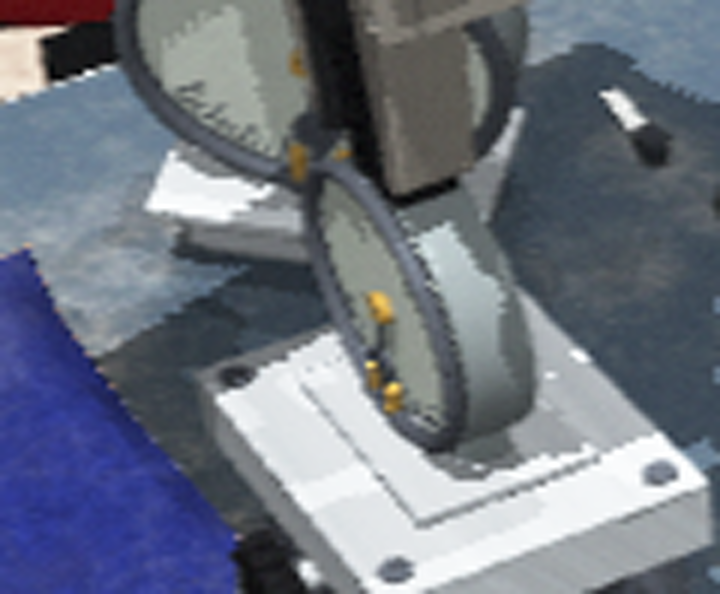

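Run:
```python
from rect import *
V=np.load('pics/rk.npz');tr=V['tr'];G=np.c_[tr[:,0],tr[:,2],-tr[:,1]];c=V['tp']+G@[0,0,.062-.111]
o=rect(V['p'],c,G,s=7);cv2.imwrite('pics/rect3.png',o[:,:,::-1])
p,d=V['p'],V['d'];vv,uu=np.mgrid[:480,:640];X=unproj('scene',uu,vv,d)
_,Gt=Rt(YAW,.195);o=PIV+Gt@[0,0,.034];L=(X-o)@Gt
def plane(m,nm):
    Q=L[m]
    for _ in range(8):
        A=np.c_[Q[:,:2],np.ones(len(Q))];s,*_=np.linalg.lstsq(A,Q[:,2],rcond=None);r=Q[:,2]-A@s;Q=Q[np.abs(r)<max(.0015,2*r.std())]
    print(nm,len(Q),s,r.std())
b=(d>0)&(np.abs(L[...,2])<.006)
ax,ay=np.abs(L[...,0]),np.abs(L[...,1])
plane(b&(ax<.041)&(ay<.054)&((ax>.027)|(ay>.038)),'platform (local)')
plane((d>0)&(np.abs(L[...,2]-.005)<.006)&(ax<.022)&(ay<.033),'shoulder plate top')
```

```text
platform (local) 984 [-0.00111905 -0.00273352 -0.00075211] 0.0007352610180944842
shoulder plate top 328 [0.00396454 0.0026532  0.00433211] 0.0007104643627859858
```

View pics/rect3.png

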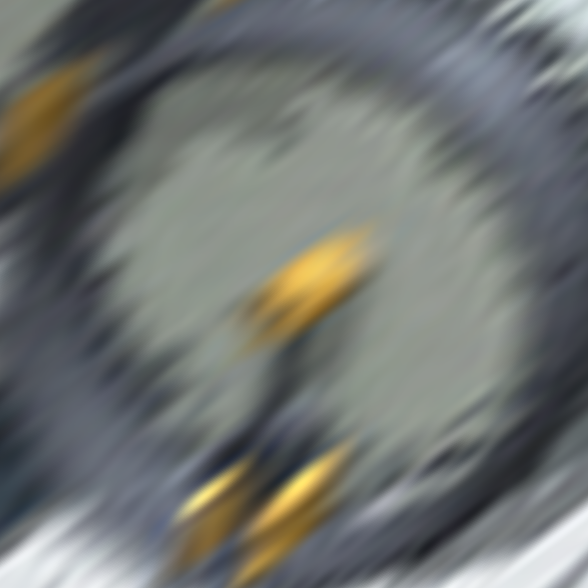

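Run:
```python
from h import *
env.pause(.5);st();workorder.finish_job();st()
```

```text
t 19.6 F [-5.6  1.5  9.6] M [-0.16  1.28 -0.28] p [0.5216 0.1485 0.1725] w 0.0257
the job is handed in; nothing more can be done
the job is handed in; nothing more can be done
```

I seated the smallest gauge (143 mm high; the other two are about 193 mm) fully home in the model table and rocked both to a lean of about 0.195 rad. I handed the job in at about 19.6 s with the gauge still gripped and pressed down with about 10 N.

- **Index reading:** before inserting the foot I held the gauge up to the scene camera and leaned it 0.195 rad. The pointer hung midway between the lugs.
- **Foot home:** in the depth picture the shoulder plate's top measured 5.1 mm above the platform, against a 5 mm thick plate, so the shoulder is flush. The gauge stands parallel to the platform within about 0.005 rad.
- **Final tilt:** the arm's lean reads 0.194 rad. The depth picture puts the platform within about 0.003 rad of 0.195. After a 1 s wait the last picture shows the pointer between the lugs, but the dial is seen very obliquely there, so that view alone is coarse.
- **Forces:** the highest reading I saw at the wrist was about 19 N. A small sideways force of about 5 N remained while pressing; the foot stayed seated.
- **Not checked:** I planned no contact with the plaster cast, jar, bottle or index ring and felt none. I did not measure their positions again at the end.

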